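Raise the pop-up power tower of a laboratory bench

ROBOT

A 6-joint arm with a two-finger parallel gripper is mounted at the origin on the work surface. World frame = base frame: x ahead of the robot, y to its left, z up, the work surface at z = 0. Lengths are in m, angles in rad, forces in N, time in s.
With the tool pointing down it reaches from about 0.325 to 0.9 m from the base axis. Payload 3.5 kg.
Tool frame: the origin (TCP) lies between the finger pads; the fingertips stand ahead of it and the grasp point (between the pads) lies 3 mm ahead of it (tips_ahead is the z of the fingertips in the tool frame, in m); z points along the fingers, y is the direction in which the jaws open and shut (so a half turn about z gives the same grasp; the last joint's range is limited). The gripper opens to 85 mm and grips with 20 to 120 N. Pads are 22 mm wide; open, the fingers measure 114 mm over their backs; the gripper's body (76 mm by 85 mm) begins 54 mm behind the grasp point. The pads swing forward as they close: fully open they stand 13 mm farther back than shut.
Start: joints at [-1.399, 0.276, -0.026, 1.268, 0, 1.467], TCP at [0.17, -0.602, 0.253] pointing down, gripper open.
Joint ranges: [-3.12, 3.12], [-0.85, 1.88], [-1.08, 1.24], [-1.95, 2.15], [-1.57, 1.53], [-3.14, 3.14]. Speed limits (rad/s): [2.57, 2.57, 3.14, 3.14, 3.14, 3.14].

INTERFACE

Orientations are given as a unit quaternion [x, y, z, w].
In Python, from workcell import read_state, camera, camera_params, hand_in, tips_ahead gives the robot as it stands.
- The arm moves only by the tool drive_tool, never from a script. Its argument "increments" is a list of rows, each a list of 5 numbers: the opening, from -1 (shut) to 1 (fully open), so that 0 is half open, then the shift along the world's x, y, z in cm, then the turn about the world's z in rad. A call has 1 to 5 rows; each row shifts and turns the commanded pose from where the row before left it; what a row does not reach is not made up. A row lasts 1/12 s, in which the tool goes at most 41.7 mm and 7.16 degrees, less where a joint would pass 70% of its speed; a pose out of reach is approached as far as the arm can. A call is refused whole if a number of a shift passes 4.17 or a number of a turn 0.125, either way. A call with a gripper value outside its range is refused whole. The fingers move at their own pace and stop on an object; "grip_force" is the grip in N (left out, the last holds). Time passes only in rows, so rows that do not move let the fingers close. It gives the time, the measured TCP pose, the force and the opening at its end, in the units of the state.
- read_state(): the state, without advancing time (a new reading comes with each control period).
- camera(name): name is "scene" or "top" or "wrist"; returns the picture (480x640x3 uint8, red, green, blue); there is no depth.
- camera_params(name): a dict with "K" (3x3 intrinsics, pixels), "rvec" (rotation vector, rad) and "tvec" (3), from world to camera coordinates, as OpenCV has them. Camera axes: x right, y down, z forward; pixel columns grow to the right and rows downward; lengths in m; the calibration is good to about 2 mm. A picture is of the moment at which its call begins: read the wrist's pose just before it. camera_params takes no time and is no camera call; for the wrist camera it gives the pose at the moment of the call.
- hand_in(): hands the job in, once; it reports no verdict.
The state is a dict: "clock": time; "joint_pos": joint angles; "joint_velocities": joint speeds; "effort": joint torques, N m; "tcp_pos": TCP position; "eef_rot": TCP orientation; "force": force on the tool from outside, world axes, zero at the start; "moment": the same for the moment, N m; "width": opening from 0.0 (shut) to 1.0 (fully open).
Only numpy, scipy, OpenCV 4.12 (cv2) and the standard library are available. Lean on these libraries where they do the work, as an engineer would, in place of code of your own. Each camera call takes 0.05 s, during which the arm holds its last target.

TASK

Raise the bench's pop-up power tower, so that the microscopes get their sockets. Its catch is hidden in a thumb notch somewhere along the robot's side of the raised round rim: rest a fingertip lightly on the rim and run it along until it drops into the notch, then press the catch at the bottom of the notch all the way down so that the tower springs up, and take the hand away. Nothing is to be gripped or lifted; be gentle, and leave the jars and boxes around it where they stand.

Things in the scene. Friction and masses are not known exactly. Their poses are not given: they have to be found in the camera images.
- unit: The power tower's fitting, fixed to the bench: a flat steel flange (radius 88 mm, 2 mm high) under an aluminium ring (inner radius 47, outer 80 mm) with a flat top 20 mm above the bench; inside it the tower's round cap (radius 45 mm), flush with the ring while down. The ring does not turn. Origin: tower axis at bench level, z up; -x is the side turned roughly to the robot.
- rim (a point): Centre of the ring's flat top: on the tower axis, 20 mm above the bench; the top's outermost 4 mm are bevelled. One thumb notch interrupts the ring: a gap 44 mm wide with parallel sides, cut from the outside through to the cap. Its middle lies within 92 degrees either side of the unit's -x axis; no reading gives the bearing: feel for it along the ring, or see the gap.
- catch (a joint): Press travel of the catch key, m: 0 up, 0.006 fully down. The aluminium key (41 mm wide) fills the bottom of the notch from 52 to 77 mm off the tower axis; its top is 11 mm below the ring's top (9 mm above the bench), 3 mm above the bench when fully down. Spring: about 3 N to start, 7 N fully down; springs back when let go. The tower is let go at about 4 mm.
- tower (a joint): How far the tower has risen, m: 0 down (latched), 0.055 fully up, where it stays. Once let go, its own spring (about 10 N) lifts it straight up in about 1 s; the cap's top is then 75 mm above the bench. It cannot be pulled up; only the catch lets it go.
- amber_jar: Bystander, loose: brown glass jar with black cap, radius 28 mm, 88 mm tall; origin under its centre.
- white_jar: Bystander, loose: white reagent jar with cork-coloured lid, radius 32 mm, 98 mm tall; origin under its centre.
- specimen_jar: Bystander, loose: small clear jar with white cap, radius 25 mm, 70 mm tall; origin under its centre.
- petri_dish: Bystander, loose: covered glass dish, radius 48 mm, 18 mm tall; origin under its centre.
- slide_box: Bystander, loose: small wooden slide box, 52 x 94 x 35 mm (x, y, z); origin under its centre.
- oil_bottle: Bystander, loose: tiny brown bottle with black cap, radius 14 mm, 62 mm tall; origin under its centre.
- forceps_tin: Bystander, loose: flat steel tin, 65 x 153 x 26 mm (x, y, z); origin under its centre.

How it is judged:
On the way, in this order (a step that is already met when the one before it is completed fails the run):
1. a fingertip rests on the fitting, feeling for the notch, while the catch is still up and the tower down (contact force between the fingers and unit above 0.2 N and value of joint catch below 0.0015 m and value of joint tower below 0.003 m), for 0.15 s.
2. the catch in the notch is pressed down (value of joint catch above 0.004 m and contact force between the fingers and unit above 1 N), for 0.05 s.
3. the tower has sprung up (value of joint tower above 0.05 m), for 0.2 s.
At the end, for the whole second after the job is handed in: The tower stands fully up (risen at least 50 mm of 55 mm), the catch has sprung back up (within 1.5 mm), and every jar, dish and box is within 20 mm of where it stood (value of joint tower above 0.05 m and value of joint catch below 0.0015 m and distance of each of amber_jar, white_jar, specimen_jar, petri_dish, slide_box, oil_bottle, forceps_tin from where it was at the start of the episode below 0.02 m); the robot touches nothing.
It fails at once if a bystander is lifted, pushed away (20 mm) or tipped (distance of any of amber_jar, white_jar, specimen_jar, petri_dish, slide_box, oil_bottle, forceps_tin from where it was at the start of the episode above 0.02 m or angle between any of amber_jar, white_jar, specimen_jar, oil_bottle's own z axis and vertical above 0.5 rad).
It fails at once if the fitting is pushed with more than 60 N, which is not gentle (contact force between the fingers and unit above 60 N).
It also fails if it takes over 64 s, if anything falls off the work surface, if the arm or the gripper's body presses on something with over 40 N, if the wrist force passes 120 N, or if a joint passes its speed limit or range.

## Working session

There is one attempt and no reset: what is moved stays moved. The work goes in short steps, Python scripts to look and compute and a tool call to move; the robot and the scene stay as the last step left them, time stands still between calls to the robot, and variables do not carry over. Pictures are saved under pics/ and viewed, and the job is handed in when it is done.

Besides the shell and the picture viewer there is one more tool, called by a JSON object that holds its "op" and its "data". drive_tool: Moves the arm, as the interface text tells. Its arguments: {"type":"object","properties":{"increments":{"type":"array","items":{"type":"array","items":{"type":"number"}}},"grip_force":{"type":"number"}},"required":["increments"]}

```bash
mkdir -p pics; python3 - <<'E'
from workcell import *
import cv2
s=read_state();print(s, tips_ahead if not callable(tips_ahead) else tips_ahead())
for n in("scene","top"):
    im=camera(n);cv2.imwrite(f"pics/{n}0.png",im[:,:,::-1]);print(n,camera_params(n))
E
```

```text
{'clock': 0.0, 'joint_pos': array([-1.39941336e+00,  2.77120818e-01, -2.79024852e-02,  1.26800343e+00,
       -1.15572891e-05,  1.46741697e+00]), 'joint_velocities': array([-2.83875848e-05,  7.61700701e-04,  9.19593869e-04,  6.17004584e-04,
       -7.52224519e-05, -1.49041666e-03]), 'effort': array([-5.55056831e-04, -4.45510054e+01,  2.95202082e+01,  1.63714075e-02,
       -1.17000291e-04,  1.24013823e-05]), 'tcp_pos': array([ 0.16944667, -0.60082227,  0.25215704]), 'eef_rot': array([ 9.90577425e-01,  1.36949341e-01, -4.36869634e-05, -1.11436358e-03]), 'force': array([-0.30197183, -0.25409262, -0.50269587]), 'moment': array([ 0.03471084, -0.02124552, -0.00623299]), 'width': 0.9990957879671103} 0.022
scene {'K': array([[517.66810173,   0.        , 321.43057228],
       [  0.        , 517.66810173, 236.40678327],
       [  0.        ,   0.        ,   1.        ]]), 'rvec': array([ 1.86115628,  1.5861342 , -0.67444817]), 'tvec': array([-0.07816244, -0.38168246,  1.37220738])}
top {'K': array([[464.53726228,   0.        , 317.45816062],
       [  0.        , 464.53726228, 249.3458816 ],
       [  0.        ,   0.        ,   1.        ]]), 'rvec': array([ 2.10779713, -2.12760348,  0.21165569]), 'tvec': array([-0.02720753,  0.62588888,  0.95331629])}
```

View pics/top0.png

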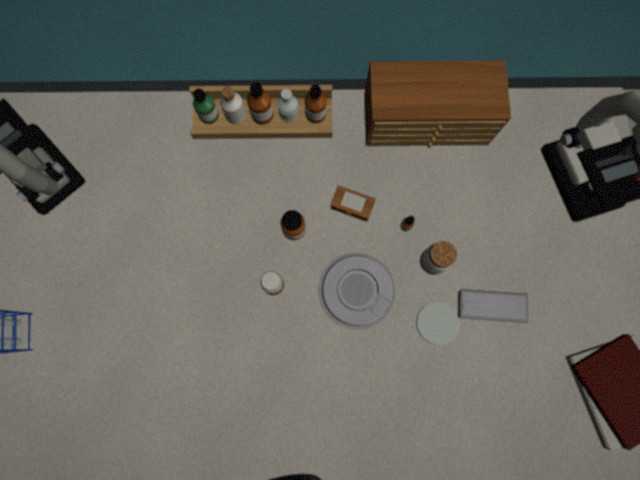

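View pics/scene0.png

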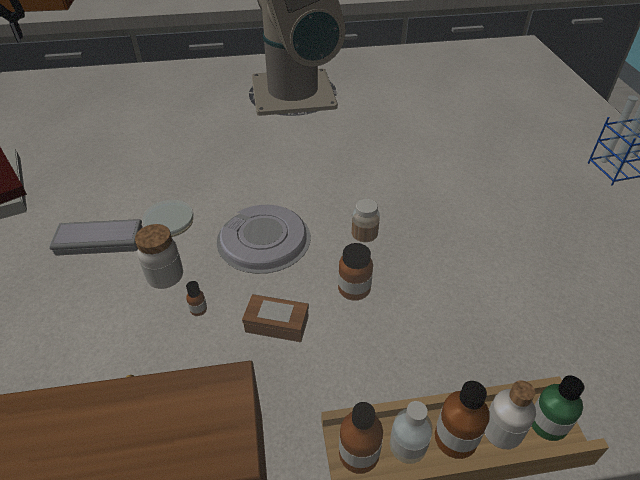

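The top view shows the ring around (358,290), with a hint of a gap at about (382,303), lower right. I'll zoom in and measure.

```bash
cat > h.py <<'E'
import numpy as np,cv2
from workcell import *
def proj(n,P):
    p=camera_params(n);return cv2.projectPoints(np.array(P,float).reshape(-1,3),p["rvec"],p["tvec"],p["K"],None)[0].reshape(-1,2)
def back(n,uv,z):
    p=camera_params(n);R=cv2.Rodrigues(p["rvec"])[0];c=-R.T@p["tvec"]
    d=R.T@np.linalg.inv(p["K"])@np.array([uv[0],uv[1],1.]);return c+d*(z-c[2])/d[2]
E
python3 - <<'E'
from h import *
for n,uv in(("top",(358,290)),("scene",(263,236))):print(n,back(n,uv,.02))
for n,uv in(("top",(380,304)),("scene",(237,219))):print(n,back(n,uv,.01))
for nm,uv,z in (("petri",(438,324),.018),("spec",(272,282),.07),("white",(442,254),.098),("tin",(493,306),.026),("amber",(293,221),.088),("box",(353,203),.035),("oil",(408,221),.06)):print(nm,back("top",uv,z))
im=cv2.imread("pics/top0.png")[240:340,305:475];a=cv2.resize(im,None,fx=4.5,fy=4.5,interpolation=cv2.INTER_CUBIC)
cv2.imwrite("pics/topz.png",cv2.convertScaleAbs(a,alpha=1.3))
im=cv2.imread("pics/scene0.png")[190:280,200:320];a=cv2.resize(im,None,fx=6,fy=6,interpolation=cv2.INTER_CUBIC)
cv2.imwrite("pics/scenez.png",a)
E
```

```text
top [ 0.54037743 -0.12306514  0.02      ]
scene [ 0.55812797 -0.11883571  0.02      ]
top [ 0.50948463 -0.17256279  0.01      ]
scene [ 0.49245838 -0.16450181  0.01      ]
petri [ 0.46357781 -0.29818937  0.018     ]
spec [0.55372038 0.06484454 0.07      ]
white [ 0.60599242 -0.29484277  0.098     ]
tin [ 0.50146131 -0.42015027  0.026     ]
amber [0.68324916 0.0191355  0.088     ]
box [ 0.73863991 -0.11558195  0.035     ]
oil [ 0.6883056  -0.23449814  0.06      ]
```

View pics/topz.png

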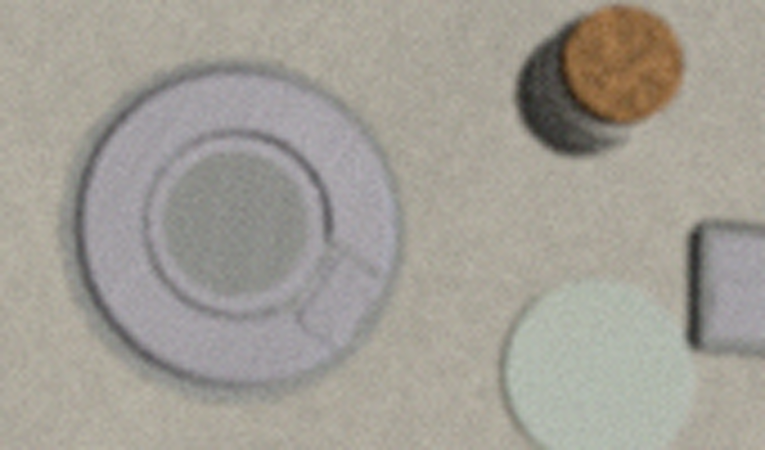

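View pics/scenez.png

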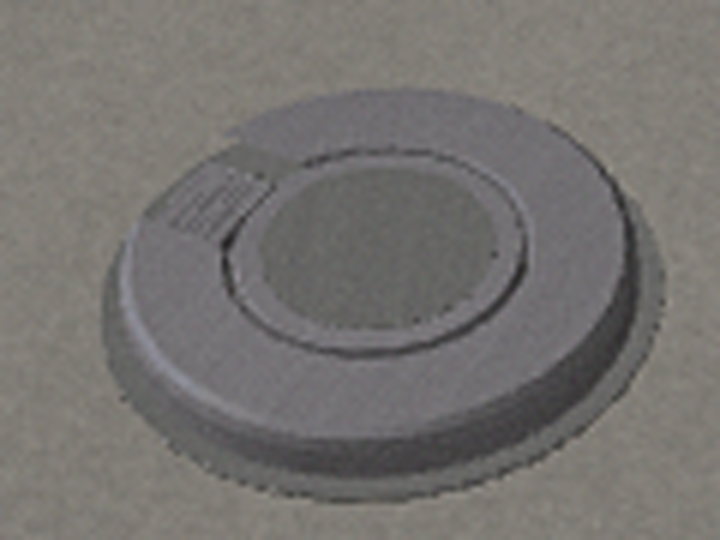

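The gap is clear in both views: top key centre near (380.6,305), scene near (234,222). Next I'll fit the ring's centre and the notch bearing and check with overlays.

```bash
cat > ov.py <<'E'
from h import *
def model(n,c,b,off,f,al=1.0,out=None,src=None):
    im=cv2.imread(src or f"pics/{n}0.png");x0,y0,w,h=off
    a=cv2.resize(im[y0:y0+h,x0:x0+w],None,fx=f,fy=f,interpolation=cv2.INTER_CUBIC)
    t=np.linspace(0,2*np.pi,100)
    def d(P,col,cl=True):
        q=(proj(n,P)-[x0,y0]+.5)*f;cv2.polylines(a,[np.round(q).astype(int)],cl,col,1)
    for r,z,col in((.08,.016,(0,255,0)),(.045,.02,(0,255,0)),(.088,.002,(255,255,0))):
        d(np.c_[c[0]+r*np.cos(t),c[1]+r*np.sin(t),0*t+z],col)
    u=np.array([np.cos(b),np.sin(b)]);v=np.array([-u[1],u[0]])
    d([[*(np.array(c)+u*r+v*s),.009] for r,s in((.052,.0205),(.077,.0205),(.077,-.0205),(.052,-.0205))],(0,0,255))
    cv2.imwrite(out,a)
E
python3 - <<'E'
from ov import *
A=back("top",(357.9,289.6),.02);B=back("scene",(262.5,231.7),.02);print(A,B)
k1=back("top",(380.6,305.1),.009);k2=back("scene",(200+207/6,190+203/6),.009);print(k1,k2)
c=(A+B)[:2]/2;d=(k1+k2)[:2]/2-c;print(c,np.hypot(*d),np.degrees(np.arctan2(d[1],d[0])))
b=np.arctan2(d[1],d[0])
model("top",c,b,(305,240,120,100),6,out="pics/o1.png");model("scene",c,b,(200,190,120,90),6,out="pics/o2.png")
E
```

```text
[ 0.54127739 -0.122865    0.02      ] [ 0.54652106 -0.11885023  0.02      ]
[ 0.50708783 -0.17395871  0.009     ] [ 0.50442584 -0.16986312  0.009     ]
[ 0.54389922 -0.12085762] 0.06372818297002421 -126.76374610710798
```

View pics/o1.png

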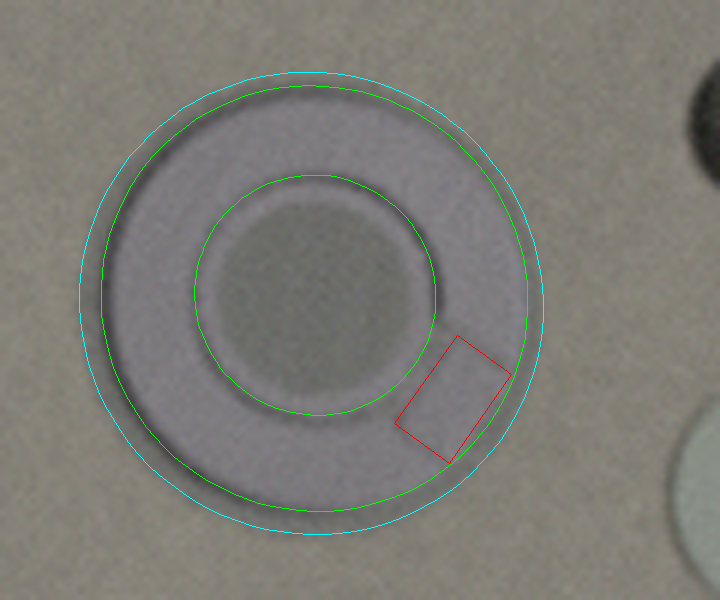

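View pics/o2.png

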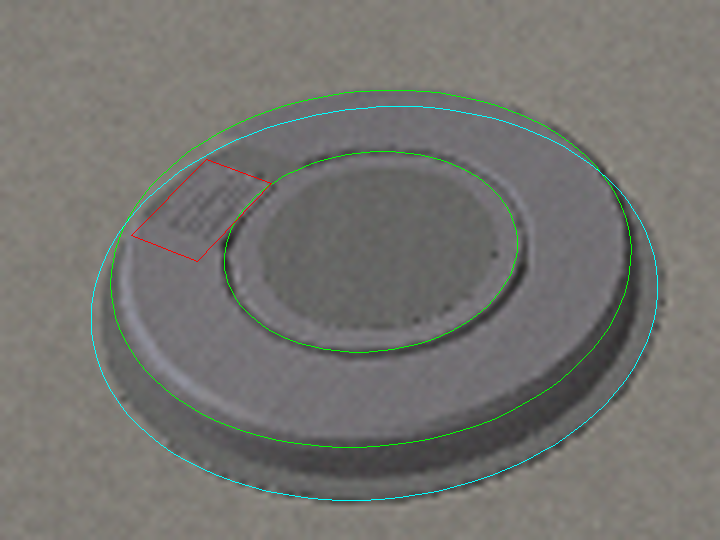

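The overlays agree to about 2 mm: axis at (0.543,-0.121), notch bearing about -127°, key centre at (0.506,-0.172). Next I'll carry the hand, shut, high over the rim at bearing about -165°, with the jaws turned tangential to the notch.

{"op": "drive_tool", "data": {"increments": [[-1,2.2,3.2,0,0.11],[-1,2.2,3.2,0,0.11],[-1,2.2,3.2,0,0.11],[-1,2.2,3.2,0,0.11],[-1,2.2,3.2,0,0.11]], "grip_force": 20}}

```text
clock: 0.52
tcp_pos: [0.28, -0.4397, 0.2527]
eef_rot: [0.915, 0.403, 0.0, -0.001]
force: [0.4, -0.2, 0.7]
width: 0.297
```

{"op": "drive_tool", "data": {"increments": [[-1,2.2,3.2,0,0.1],[-1,2.2,3.2,0,0],[-1,2.2,3.2,0,0],[-1,2.2,3.2,0,0],[-1,2.2,3.2,0,0]]}}

```text
clock: 0.93
tcp_pos: [0.39, -0.2796, 0.253]
eef_rot: [0.895, 0.446, -0.0, -0.0]
force: [1.6, 0.5, 0.6]
width: -0.0
```

{"op": "drive_tool", "data": {"increments": [[-1,2.2,3.2,0,0],[-1,2.2,3.2,0,0],[-1,1.5,2.6,0,0],[-1,1.5,2.6,0,0],[-1,0,0,0,0]]}}

```text
clock: 1.35
tcp_pos: [0.465, -0.1615, 0.2529]
eef_rot: [0.894, 0.449, 0.001, -0.001]
force: [-0.9, 0.2, -0.3]
width: -0.001
```

```bash
python3 - <<'E'
from h import *
s=read_state();print(s["tcp_pos"],s["eef_rot"],s["width"],s["force"],tips_ahead if not callable(tips_ahead) else tips_ahead(),s["clock"])
a=2*np.arctan2(s["eef_rot"][1],s["eef_rot"][0]);print(np.degrees(a)-90)
for k in("top","scene","wrist"):cv2.imwrite(f"pics/{k}1.png",camera(k)[:,:,::-1])
E
```

```text
[ 0.46501028 -0.16152925  0.25291218] [ 8.93725490e-01  4.48612734e-01  6.66215410e-04 -9.59020310e-04] -0.000688074178261247 [-0.86450501  0.23039724 -0.3014306 ] 0.022 1.35
-36.69053438799182
```

View pics/wrist1.png

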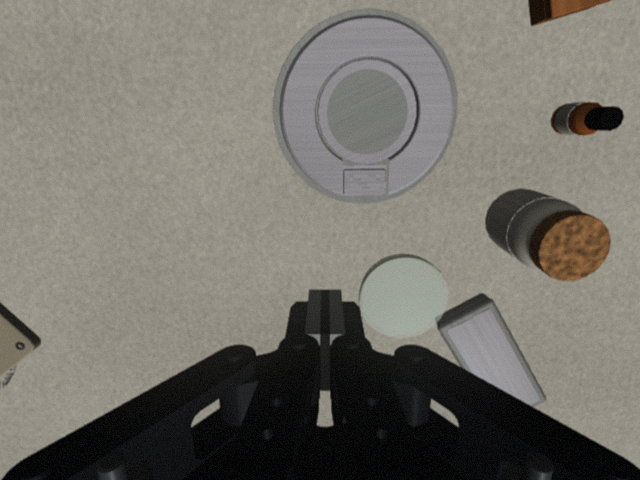

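View pics/scene1.png

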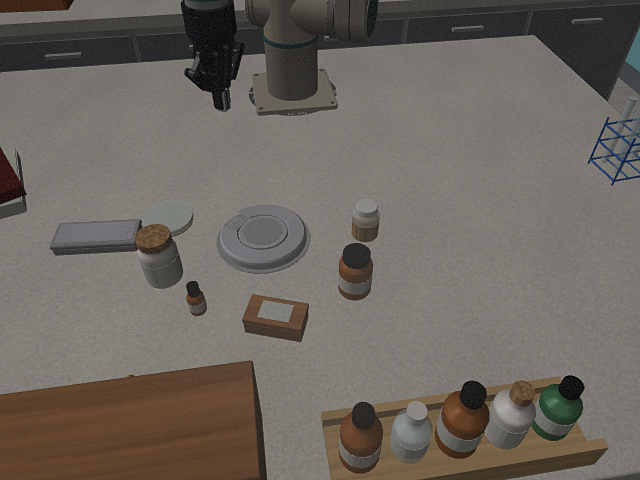

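The wrist view shows the tower axis near (367,111) and the key outlined at (365,181). The shut fingertips are at (325,295), with the jaw axis parallel to the notch's width, as wanted. I'll use this view to refine the positions.

```bash
python3 - <<'E'
from ov import *
c=back("wrist",(367.5,111),.02);k=back("wrist",(365.5,181.5),.009)
d=(k-c)[:2];print(c,k,np.hypot(*d),np.degrees(np.arctan2(d[1],d[0])))
model("wrist",c[:2],np.arctan2(d[1],d[0]),(260,0,210,210),2.8,out="pics/o3.png",src="pics/wrist1.png")
s=read_state();print(proj("wrist",[s["tcp_pos"]-[0,0,.022]]))
E
```

```text
[ 0.54649205 -0.1182202   0.02      ] [ 0.50843269 -0.17143228  0.009     ] 0.06542201930618917 -125.57382823051115
[[325.53458733 312.82969429]]
```

View pics/o3.png

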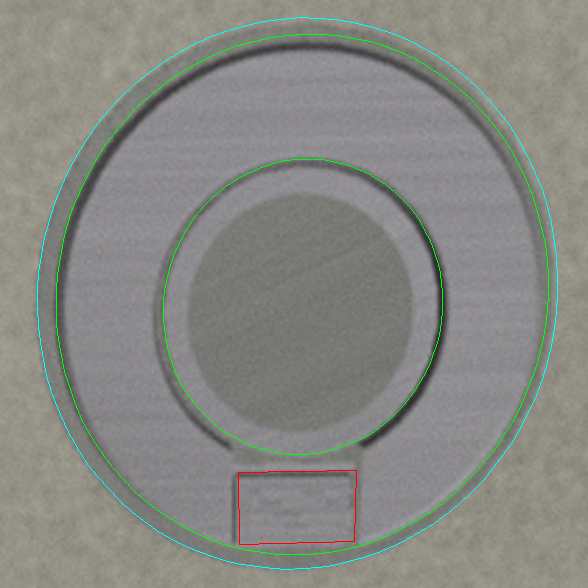

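{"op": "drive_tool", "data": {"increments": [[-1,0.8,1.2,-3.5,0],[-1,0.8,1.3,-3.5,0],[-1,0,0,-4,0],[-1,0,0,-3.5,0],[-1,0,0,-2,0]]}}

```text
clock: 1.92
tcp_pos: [0.4763, -0.1405, 0.0844]
eef_rot: [0.895, 0.445, -0.002, -0.002]
force: [0.2, 0.4, 0.1]
width: -0.001
```

{"op": "drive_tool", "data": {"increments": [[-1,0,0,0,0],[-1,0,0,0,0]]}}

```text
clock: 2.08
tcp_pos: [0.478, -0.1412, 0.0874]
eef_rot: [0.895, 0.445, -0.001, -0.001]
force: [-0.4, -0.2, 0.8]
width: 0.004
```

```bash
python3 - <<'E'
from h import *
cv2.imwrite("pics/w2.png",camera("wrist")[:,:,::-1])
cv2.imwrite("pics/s2.png",cv2.resize(camera("scene")[100:300,140:400,::-1],None,fx=3,fy=3,interpolation=cv2.INTER_CUBIC))
s=read_state();p=s["tcp_pos"];print(p,s["force"])
for h in(.01,.022,.035):print(proj("wrist",[p-[0,0,h]]),(proj("scene",[p-[0,0,h]])-[140,100])*3)
E
```

```text
[ 0.48079693 -0.14196981  0.08998344] [ 0.02494159 -0.13075722 -0.28958565]
[[325.56984153 327.62558029]] [[314.09802078 256.3291127 ]]
[[325.41089412 312.84976418]] [[316.07844989 271.52773867]]
[[325.26261403 299.06558581]] [[318.18578944 287.70032741]]
```

View pics/w2.png

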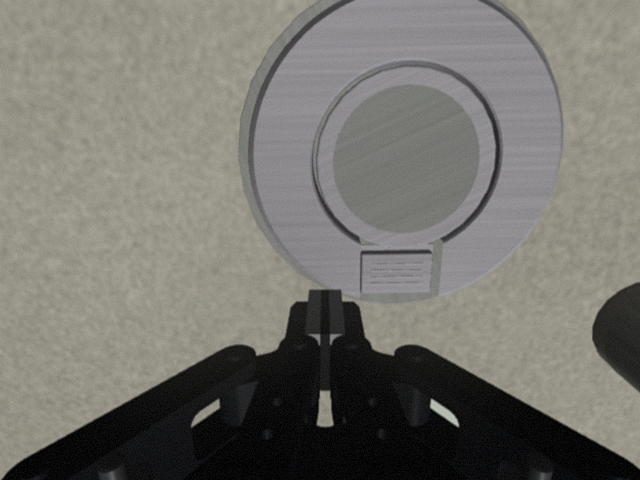

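View pics/s2.png

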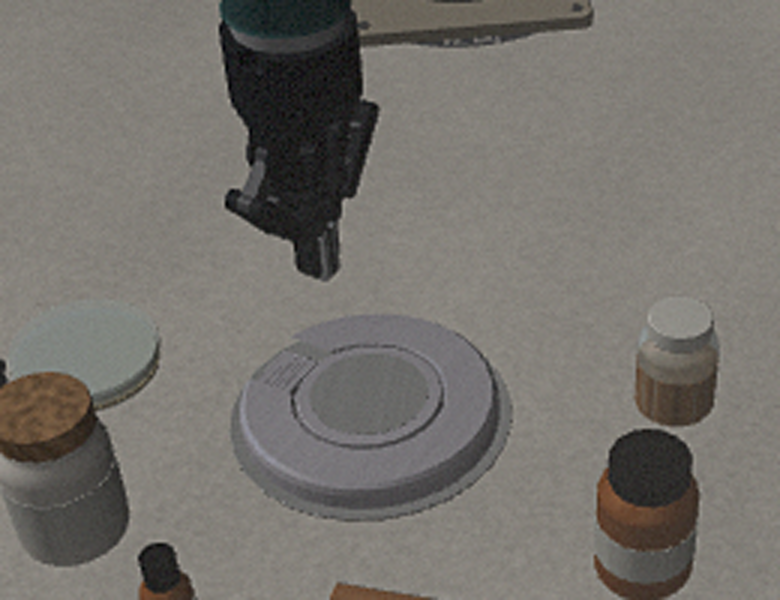

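Tips at 22 mm ahead match the picture, and the hand is beside the rim at bearing about -160°, outside the gap. Descending gently.

{"op": "drive_tool", "data": {"increments": [[-1,0.3,0,-1.5,0],[-1,0,0,-1.5,0],[-1,0,0,-0.9,0],[-1,0,0,0,0],[-1,0,0,0,0]]}}

```text
clock: 2.6
tcp_pos: [0.483, -0.1409, 0.0502]
eef_rot: [0.895, 0.446, 0.0, 0.0]
force: [0.6, -0.6, -0.2]
width: -0.004
```

{"op": "drive_tool", "data": {"increments": [[-1,0,0,-0.2,0],[-1,0,0,-0.2,0],[-1,0,0,0,0]]}}

```text
clock: 2.85
tcp_pos: [0.483, -0.1407, 0.0457]
eef_rot: [0.895, 0.446, 0.0, 0.0]
force: [-0.4, 0.1, -0.1]
width: 0.001
```

{"op": "drive_tool", "data": {"increments": [[-1,0,0,-0.2,0],[-1,0,0,0,0]]}}

```text
clock: 3.02
tcp_pos: [0.4825, -0.1405, 0.0433]
eef_rot: [0.895, 0.446, -0.0, -0.0]
force: [-0.3, 0.3, 0.3]
width: 0.0
```

{"op": "drive_tool", "data": {"increments": [[-1,0,0,-0.1,0],[-1,0,0,0,0]]}}

```text
clock: 3.18
tcp_pos: [0.4825, -0.1405, 0.0422]
eef_rot: [0.895, 0.446, -0.0, -0.0]
force: [0.0, 0.5, -0.5]
width: -0.0
```

{"op": "drive_tool", "data": {"increments": [[-1,0,0,-0.1,0],[-1,0,0,0,0]]}}

```text
clock: 3.35
tcp_pos: [0.4825, -0.1405, 0.042]
eef_rot: [0.895, 0.446, -0.0, -0.0]
force: [-1.6, 1.1, 5.9]
width: -0.001
```

Contact with the rim at z = 0.042, as predicted, with 5.9 N. I'll hold, then slide along the ring towards the notch.

{"op": "drive_tool", "data": {"increments": [[-1,0,0,0,0],[-1,0,0,0,0],[-1,0.2,-0.4,0,0],[-1,0.2,-0.4,0,0]]}}

```text
clock: 3.68
tcp_pos: [0.4848, -0.1453, 0.042]
eef_rot: [0.895, 0.447, 0.0, -0.004]
force: [-4.0, 8.9, 14.1]
width: -0.002
```

{"op": "drive_tool", "data": {"increments": [[-1,0.2,-0.4,0,0],[-1,0.3,-0.5,0,0],[-1,0.3,-0.4,0,0]]}}

```text
clock: 3.93
tcp_pos: [0.4927, -0.1589, 0.0419]
eef_rot: [0.895, 0.447, -0.0, -0.004]
force: [-4.9, 5.1, 10.6]
width: -0.0
```

{"op": "drive_tool", "data": {"increments": [[-1,0.4,-0.4,0,0],[-1,0.4,-0.3,0,0],[-1,0.3,-0.3,0,0],[-1,0,0,0,0]]}}

```text
clock: 4.27
tcp_pos: [0.5068, -0.1725, 0.0414]
eef_rot: [0.895, 0.446, 0.0, 0.001]
force: [0.7, 0.1, -0.3]
width: 0.005
```

The force vanished and the tip sank slightly, so it is over the notch. A quick look before I press.

```bash
python3 - <<'E'
from h import *
cv2.imwrite("pics/w3.png",camera("wrist")[:,:,::-1])
print(read_state()["tcp_pos"])
E
```

```text
[ 0.5061916  -0.17205931  0.04128782]
```

View pics/w3.png

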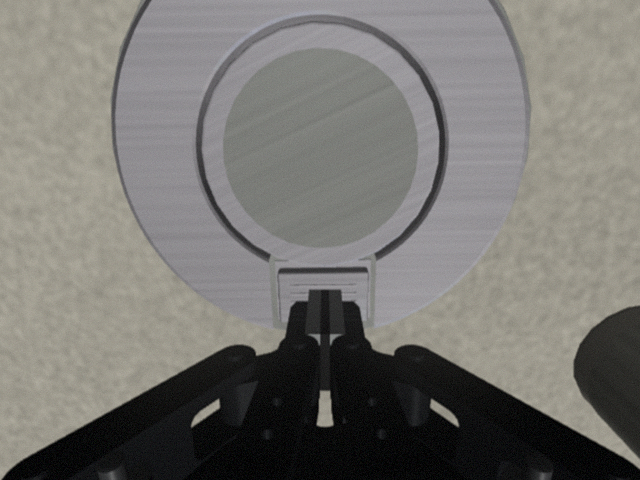

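The fingertips (325,290) sit centred in the notch between its walls at columns 273 and 375, over the key. Going down to the key.

{"op": "drive_tool", "data": {"increments": [[-1,0,0,-0.5,0],[-1,0,0,-0.4,0],[-1,0,0,0,0]]}}

```text
clock: 4.57
tcp_pos: [0.505, -0.1713, 0.0313]
eef_rot: [0.895, 0.446, -0.0, -0.0]
force: [-0.6, -0.4, 0.2]
width: 0.004
```

{"op": "drive_tool", "data": {"increments": [[-1,0,0,-0.2,0],[-1,0,0,0,0]]}}

```text
clock: 4.73
tcp_pos: [0.5052, -0.1713, 0.0303]
eef_rot: [0.895, 0.446, -0.0, -0.0]
force: [-1.0, 0.3, 3.1]
width: 0.002
```

Key touched at 3.1 N, at the expected height. Pressing down, then lifting promptly.

{"op": "drive_tool", "data": {"increments": [[-1,0,0,-0.3,0],[-1,0,0,-0.2,0],[-1,0,0,0,0]]}}

```text
clock: 4.98
tcp_pos: [0.5052, -0.1713, 0.0255]
eef_rot: [0.895, 0.446, -0.0, -0.0]
force: [-1.7, -0.1, 6.0]
width: 0.001
```

{"op": "drive_tool", "data": {"increments": [[-1,0,0,-0.1,0],[-1,0,0,0.5,0],[-1,0,0,1.5,0],[-1,-0.6,-0.8,3,0],[-1,-0.8,-1,3.5,0]]}}

```text
clock: 5.4
tcp_pos: [0.4896, -0.1881, 0.108]
eef_rot: [0.895, 0.447, -0.002, -0.002]
force: [0.3, 0.0, 0.5]
width: -0.001
```

{"op": "drive_tool", "data": {"increments": [[-1,-0.8,-1,4,0],[-1,-1,0,4,0],[-1,-1,0,3,0],[-1,0,0,0,0],[-1,0,0,0,0]]}}

```text
clock: 5.82
tcp_pos: [0.4647, -0.2003, 0.2214]
eef_rot: [0.895, 0.446, 0.001, 0.002]
force: [-0.7, -0.4, -0.3]
width: 0.0
```

{"op": "drive_tool", "data": {"increments": [[-1,0,0,0,0],[-1,0,0,0,0],[-1,0,0,0,0],[-1,0,0,0,0],[-1,0,0,0,0]]}}

```text
clock: 6.23
tcp_pos: [0.4632, -0.1991, 0.2177]
eef_rot: [0.895, 0.446, -0.001, -0.001]
force: [-0.9, 0.1, -0.5]
width: 0.004
```

```bash
python3 - <<'E'
from h import *
cv2.imwrite("pics/s4.png",camera("scene")[:,:,::-1]);cv2.imwrite("pics/w4.png",camera("wrist")[:,:,::-1])
s=read_state();print(s["tcp_pos"],s["force"])
a=cv2.imread("pics/top0.png");b=camera("top")[:,:,::-1];cv2.imwrite("pics/t4.png",b)
# predicted rise
q=proj("scene",[[.545,-.119,.02],[.545,-.119,.075]]);print(q)
E
```

```text
[ 0.46347844 -0.19925805  0.21827322] [-0.31660484 -0.53100284 -0.77218913]
[[262.3551157  231.15068981]
 [259.90474956 208.6178763 ]]
```

View pics/s4.png

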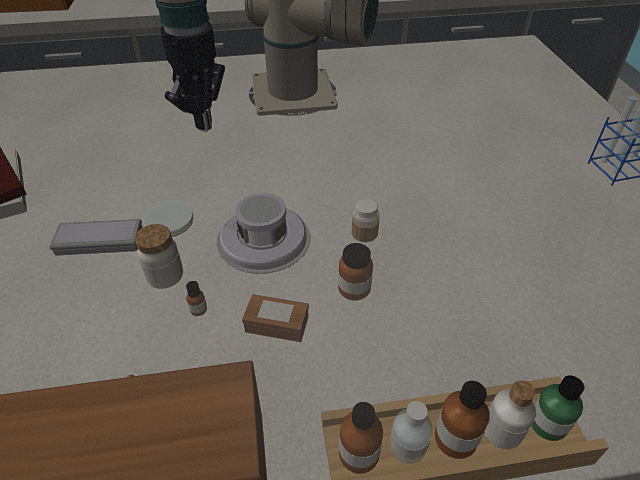

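View pics/w4.png

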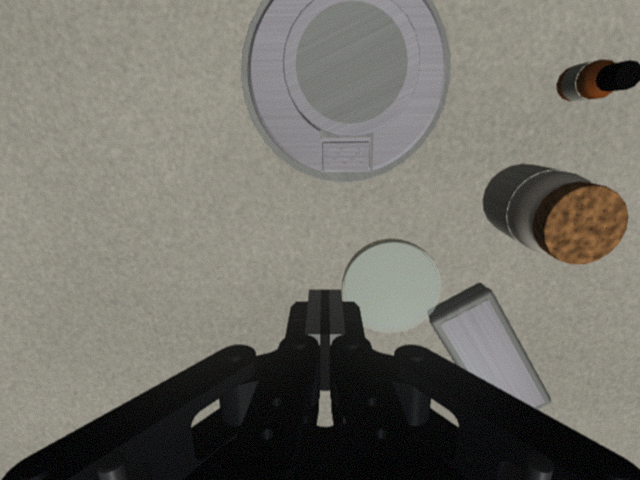

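View pics/t4.png

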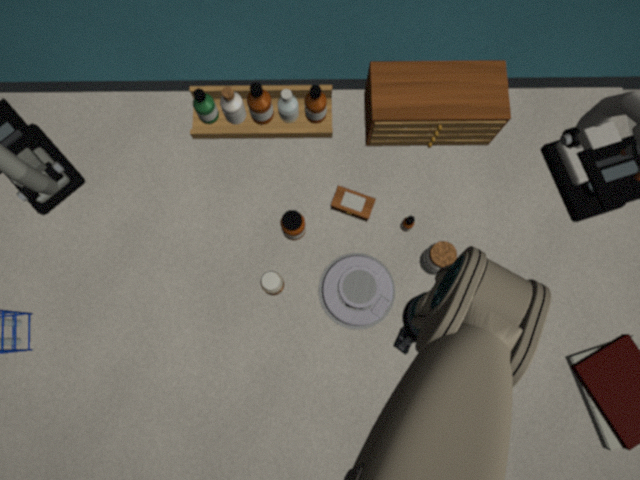

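The tower is up: its cap centre is at (261,209) in the scene view, against (260,208.6) predicted for 55 mm. The jars and boxes are unmoved. I'll wait a little longer, recheck and hand in.

{"op": "drive_tool", "data": {"increments": [[-1,0,0,0,0],[-1,0,0,0,0],[-1,0,0,0,0],[-1,0,0,0,0],[-1,0,0,0,0]]}}

```text
clock: 6.8
tcp_pos: [0.4637, -0.1995, 0.2191]
eef_rot: [0.895, 0.446, 0.0, 0.0]
force: [0.6, 0.1, 0.6]
width: 0.002
```

```bash
python3 - <<'E'
from h import *
a=cv2.imread("pics/scene0.png");c=cv2.imread("pics/s4.png");b=camera("scene")[:,:,::-1]
f=lambda x:cv2.GaussianBlur(x,(5,5),0)
for o in(a,c):
    m=(cv2.absdiff(f(o),f(np.ascontiguousarray(b))).max(2)>25).astype(np.uint8)
    n,_,st,_=cv2.connectedComponentsWithStats(m);print([list(x) for x in st[1:] if x[4]>8])
s=read_state();print(s["tcp_pos"],s["force"],s["clock"])
hand_in()
E
```

```text
[[np.int32(0), np.int32(0), np.int32(25), np.int32(38), np.int32(453)], [np.int32(155), np.int32(0), np.int32(55), np.int32(27), np.int32(1272)], [np.int32(245), np.int32(0), np.int32(15), np.int32(11), np.int32(134)], [np.int32(288), np.int32(0), np.int32(50), np.int32(32), np.int32(832)], [np.int32(339), np.int32(0), np.int32(40), np.int32(22), np.int32(357)], [np.int32(262), np.int32(12), np.int32(6), np.int32(12), np.int32(44)], [np.int32(165), np.int32(27), np.int32(5), np.int32(4), np.int32(13)], [np.int32(164), np.int32(26), np.int32(61), np.int32(105), np.int32(3295)], [np.int32(293), np.int32(28), np.int32(18), np.int32(15), np.int32(165)], [np.int32(197), np.int32(35), np.int32(7), np.int32(5), np.int32(11)], [np.int32(345), np.int32(34), np.int32(12), np.int32(4), np.int32(34)], [np.int32(323), np.int32(36), np.int32(5), np.int32(5), np.int32(15)], [np.int32(283), np.int32(44), np.int32(10), np.int32(5), np.int32(32)], [np.int32(316), np.int32(48), np.int32(24), np.int32(18), np.int32(291)], [np.int32(257), np.int32(199), np.int32(8), np.int32(5), np.int32(22)], [np.int32(268), np.int32(198), np.int32(11), np.int32(7), np.int32(34)], [np.int32(245), np.int32(200), np.int32(6), np.int32(7), np.int32(21)], [np.int32(252), np.int32(212), np.int32(35), np.int32(33), np.int32(429)], [np.int32(237), np.int32(223), np.int32(12), np.int32(21), np.int32(130)]]
[]
[ 0.46366783 -0.19950737  0.219059  ] [-0.2619309   0.11826902 -0.20450857] 6.85
the job is handed in; nothing more can be done
```

The tower is up and the job is handed in, at 6.85 s on the robot's clock; no verdict was reported.

I found the notch in the camera images at about -126° in world axes. I rested the shut fingertips on the rim at about 6 N and slid them along it. The highest force I read on the way was about 14 N up. The contact force vanished over the notch. I then pressed the catch about 5.5 mm, reading about 6 N, and commanded 1 mm more to reach the stop. After that I lifted the hand clear.

Last checks:
- **Tower:** its cap appears in the scene view within about 1 pixel of where 55 mm of rise should put it. It did not move between the last two pictures.
- **Bystanders:** comparing the first and last scene pictures, the only differences are the arm and the tower, so no jar or box moved.
- **Hand:** it is about 0.2 m above the bench with no contact force beyond sensor noise.
- **Catch:** I judged that it had sprung back only from the wrist picture, not from any reading. The full 6 mm of press travel was not read directly either.

No checks failed or disagreed beyond the 2 to 5 mm spread between cameras.

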